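Bolt down the sprung lid of a donated craft chest

ROBOT

A 6-joint arm with a two-finger parallel gripper is mounted at the origin on the work surface. World frame = base frame: x ahead of the robot, y to its left, z up, the work surface at z = 0. Lengths are in m, angles in rad, forces in N, time in s.
With the tool pointing down it reaches from about 0.35 to 0.8 m from the base axis. Payload 7.3 kg.
Tool frame: the origin (TCP) lies at the centre of the arm's flange, where the gripper is bolted on; the fingertips stand 173 mm ahead of it and the grasp point (between the pads) lies 155 mm ahead of it; z points along the fingers, y is the line along which they close (so a half turn about z gives the same grasp; the last joint's range is limited). The gripper opens to 85 mm and grips with 20 to 120 N. Pads are 22 mm wide; open, the fingers measure 114 mm over their backs; the gripper's body (76 mm by 85 mm) begins 54 mm behind the grasp point. The pads swing forward as they close: fully open they stand 13 mm farther back than shut.
Start: joints at [-1.297, 0.342, 1.524, -0, 1.275, -0.146], TCP at [0.214, -0.479, 0.405] pointing down, gripper open.
Joint ranges: [-2.53, 2.53], [-0.77, 2.02], [0.04, 2.7], [-1, 4.14], [0.28, 2.66], [-3.11, 3.11]. Speed limits (rad/s): [2.57, 2.57, 3.14, 3.14, 3.14, 3.14].

INTERFACE

Orientations are given as a unit quaternion [x, y, z, w].
In Python, from plant import sensors, cams, order gives the robot as it stands.
- The arm moves only by the tool step_arm, never from a script. Its argument "series" is a list of rows, each a list of 4 numbers: the shift along the tool's x, y, z in units of 0.025 m (1.0 is 0.025 m), then the turn about the tool's z in units of 0.12 rad (1.0 is 0.12 rad). A call has 1 to 5 rows; each row shifts and turns the commanded pose from where the row before left it, along the tool's axes as they then stand; what a row does not reach is not made up. A row lasts 1/10 s, in which the tool goes at most 50 mm and 8.59 degrees, less where a joint would pass 70% of its speed; a pose out of reach is approached as far as the arm can. A call with a number of a shift or a turn outside -1 to 1 is refused whole. A call with a gripper value outside its range is refused whole. "fingers" is the opening, from -1 (shut) to 1 (fully open), set as the call begins (left out, the last holds). The fingers move at their own pace and stop on an object; "force" is the grip in N (left out, the last holds). Time passes only in rows, so rows that do not move let the fingers close. It gives the time, the measured TCP pose, the force, the opening and the grip force at its end, in the units of the state.
- sensors.observe(): the state, without advancing time (a new reading comes with each control period).
- cams.capture(name): name is "scene" or "top" or "wrist"; returns a dict with "pixels" (384x512x3 uint8, red, green, blue), "camera_matrix" (3x3 intrinsics, pixels), "xyz" and "rotation" of the camera in the world. Camera axes: x right, y down, z forward; pixel columns grow to the right and rows downward; lengths in m; the calibration is good to about 2 mm. A picture is of the moment at which its call begins. There is no depth.
- order.sign_off(): hands the job in; it is judged then, once.
The state is a dict: "clock": time; "q": joint angles; "joint_vel": joint speeds; "joint_efforts": joint torques, N m; "tool_pos": TCP position; "tcp_rot": TCP orientation; "contact_force": force on the tool from outside, world axes, zero at the start; "ft_torque": the same for the moment, N m; "gripper_width": finger opening in m; "grip_force": force on a finger pad.
Only numpy, scipy, OpenCV 4.12 (cv2) and the standard library are available. Lean on these libraries where they do the work, as an engineer would, in place of code of your own. Each camera call takes 0.05 s, during which the arm holds its last target. There are 200 camera calls.

TASK

Shut and bolt the wooden craft chest: its lid rides up on a foam seal, so press it down and slide the steel bolt on the lid across until it is fully home through the hole of the keeper plate, then let go, leaving the bolt holding the lid down. The keeper was fitted carelessly, a little too high or too low, so find by feel how far the lid must go down. Leave everything else on the table and on the chest where it is.

Things in the scene. Friction and masses are not known exactly. Their poses are not given: they have to be found in the camera images.
- chest: Low plywood chest, 300 (x) x 360 (y) x 120 mm, fixed to the table; origin at the centre of its underside, z up, -x side facing the robot. Its top: a hinged lid (y -177 to +68 mm, full depth) and to its left a fixed deck (y +71 to +180, top at z 120) with the keeper, jar and tape.
- keeper_nominal (a point): Where the keeper's hole ought to be (chest -90, 85, 132 mm): on the plate's face towards the bolt, at the bolt axis' height with the lid flush. The real hole is centred up to 7 mm above or below it (not measured, differs each time). Keeper: upright steel plate in the deck, 48 mm wide (x), 8 thick, up to 29 mm above the hole's centre; hole 18 mm wide, 16 high. Axes as the chest.
- lid (a joint): Lid angle (rad) about a hinge along the chest's y at chest x 150, z 110 mm: 0 = flush with the deck, positive = near edge up. The seal is a spring: lid free at 0.055 to 0.075, the bolt (240 mm from the hinge) then 13 to 18 mm above its flush height. Lowest -0.042 (bolt 10 mm under flush), some 10 to 13 N at the bolt. Springs up unless bolted, when it stays under 0.043.
- bolt (a joint): Bolt travel (m) along the chest's +y: 0 = withdrawn, 0.056 = end stop. Tip meets the keeper plate at about 0.023, is through it at 0.034; fully home is 0.050 or more. Slides stiffly (about 3 N), stays where left; starts at 0 to 0.012. Round steel bar, 12 mm diameter, flat tip, in two guides on the lid whose tops are 11 mm above the bolt's axis.
- knob_top (a point): Top centre of the bolt's knob: upright plain steel cylinder, 15 mm diameter, top 43 mm above the bolt's axis, the upper 32 mm clear above the guides, to be gripped from above. Withdrawn, it lies at chest x -90, y -53 mm. Moves with bolt and lid: held by it, the lid can be pressed down and the bolt slid. z axis up along the knob, y axis along the bolt towards the keeper.
- bolt_tip (a point): Flat tip of the bolt, on its axis, 115 mm along +y and 43 mm below knob_top.
- paint_jar: Small glass paint jar with white lid, 42 mm in diameter, 54 mm high, on the deck; origin at its underside. Leave it.
- tape_roll: Roll of tape, 72 mm in diameter, 24 mm high, lying on the deck; origin at its underside. Leave it.
- vase: Green glass vase, 100 mm in diameter, 170 mm high, on the table; origin at its underside. Leave it.
- mug: White mug, 82 mm in diameter, 95 mm high, on the table; origin at its underside. Leave it.
- glue: White glue bottle, 54 mm in diameter, 150 mm high, on the table; origin at its underside. Leave it.
- screwdriver: Screwdriver lying on the table between robot and chest. Leave it.

How it is judged:
By the outcome, as a careful person would: the job done as asked, in the order asked, and still so for the second after the job is handed in, with the robot touching nothing.
It also fails if it takes over 48 s, if anything falls off the work surface, if the arm or the gripper's body presses on something with over 40 N, if the wrist force passes 120 N, or if a joint passes its speed limit or range.

## Working session

There is one attempt and no reset: what is moved stays moved. The work goes in short steps, Python scripts to look and compute and a tool call to move; the robot and the scene stay as the last step left them, time stands still between calls to the robot, and variables do not carry over. Pictures are saved under pics/ and viewed, at most 10 in all, crops included, and the job is handed in when it is done.

Besides the shell and the picture viewer there is one more tool, called as name([rows], argument=value, ...), one row to a line, values as JSON. step_arm: Moves the arm, as the interface text tells. Its arguments: {"type":"object","properties":{"series":{"type":"array"},"fingers":{"type":"number"},"force":{"type":"number"}},"required":["series"]}

```bash
mkdir -p pics; ls; python3 - <<'E'
from plant import sensors,cams
import cv2,pickle
s=sensors.observe();print(s)
d={}
for n in("scene","top"):
    c=cams.capture(n);d[n]=c
    print(n,c["camera_matrix"],c["xyz"],c["rotation"])
    cv2.imwrite(f"pics/{n}0.png",cv2.resize(c["pixels"][:,:,::-1],(800,600),interpolation=cv2.INTER_CUBIC))
pickle.dump(d,open("c0.pkl","wb"))
E
```

```text
pics
{'clock': 0.0, 'q': array([-1.29699097e+00,  3.42708976e-01,  1.52502216e+00,  1.92291813e-05,
        1.27538993e+00, -1.46037865e-01]), 'joint_vel': array([ 0.00030492, -0.00016301,  0.00109407, -0.00113618, -0.00045562,
       -0.00113818]), 'joint_efforts': array([ 2.37941320e-03, -4.33673286e+01, -2.46007222e+01, -5.25386599e-05,
        7.79532013e-03, -5.24408804e-06]), 'tool_pos': array([ 0.21396598, -0.47926916,  0.40403109]), 'tcp_rot': array([ 9.78047552e-01,  2.08380425e-01, -3.96097875e-05, -7.63232177e-04]), 'contact_force': array([-0.27418348,  0.83240326,  0.23218194]), 'ft_torque': array([-0.01509448, -0.00106037, -0.073956  ]), 'grip_force': 0.0, 'gripper_width': 0.08528947672539443}
scene [[442.76598383   0.         250.29298   ]
 [  0.         442.76598383 193.34352605]
 [  0.           0.           1.        ]] [1.3059543  0.62247521 0.91852372] [ 0.39683643  0.80557722 -0.39986933 -0.18349578]
top [[360.78508723   0.         255.32799741]
 [  0.         360.78508723 189.83249201]
 [  0.           0.           1.        ]] [ 0.40318849 -0.02577163  1.11870578] [ 0.70786306 -0.70340756  0.03209935 -0.05583309]
```

View pics/scene0.png

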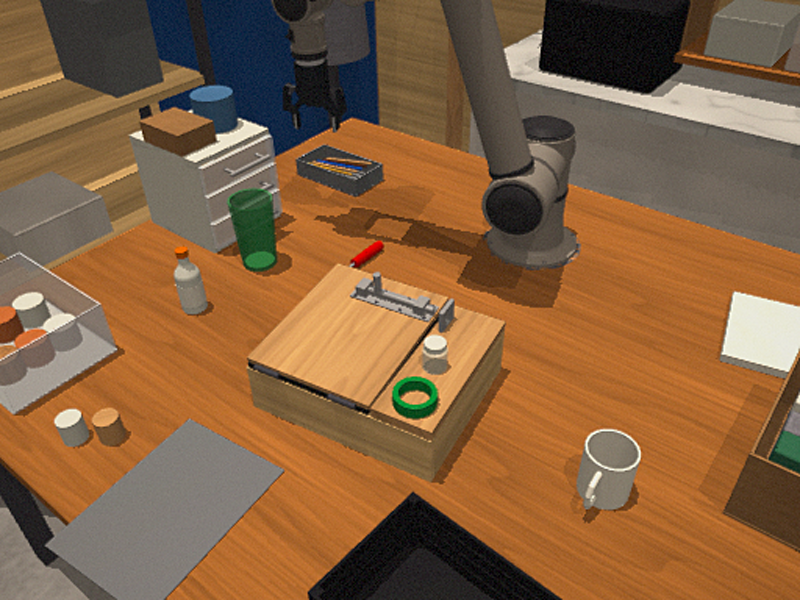

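View pics/top0.png

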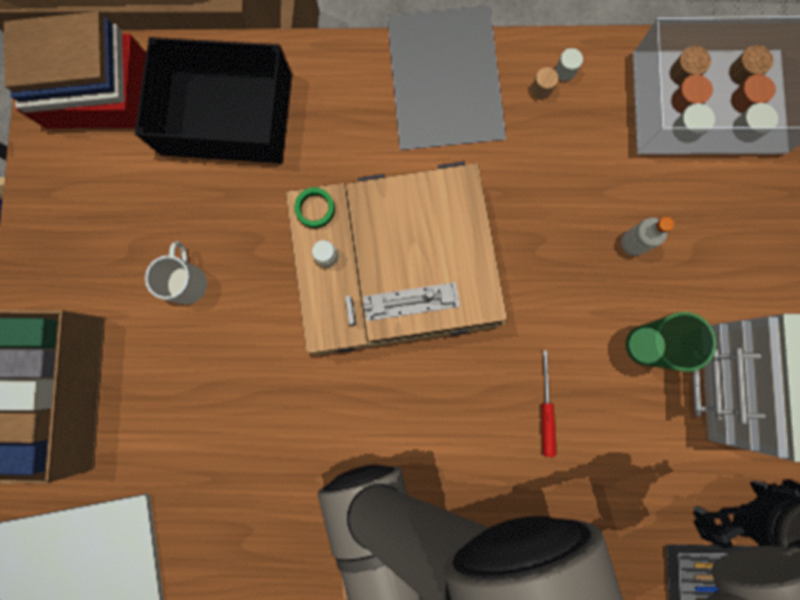

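Scene picture: the chest is in the middle, with the bolt at about (395,298), the knob at (377,284) and the keeper at (447,314). Top picture: the chest corners are near (288,192), (478,165), (504,322) and (310,353), and the knob is near (430,295). I'll enlarge both around the chest.

```bash
python3 - <<'E'
import cv2,pickle
d=pickle.load(open("c0.pkl","rb"))
t=d["top"]["pixels"][95:235,175:335,::-1]   # 160x140 -> x5
cv2.imwrite("pics/t1.png",cv2.resize(t,(640,560),interpolation=cv2.INTER_CUBIC)) #x4
s=d["scene"]["pixels"][165:305,155:335,::-1]
cv2.imwrite("pics/s1.png",cv2.resize(s,(720,560),interpolation=cv2.INTER_CUBIC)) #x4
E
```

```text
(no output)
```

View pics/t1.png

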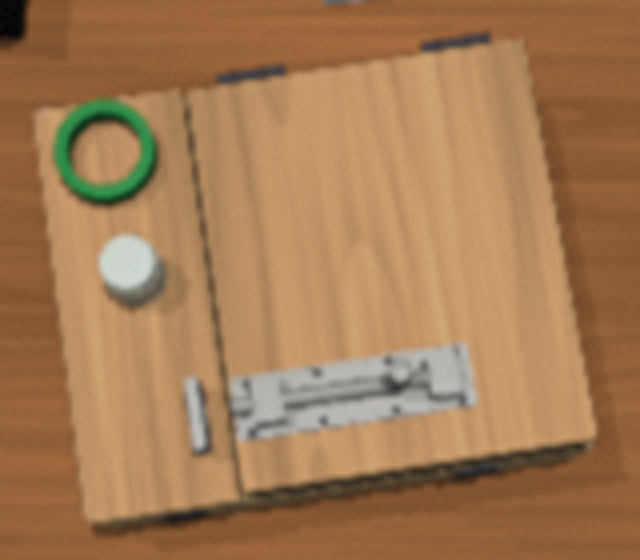

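View pics/s1.png

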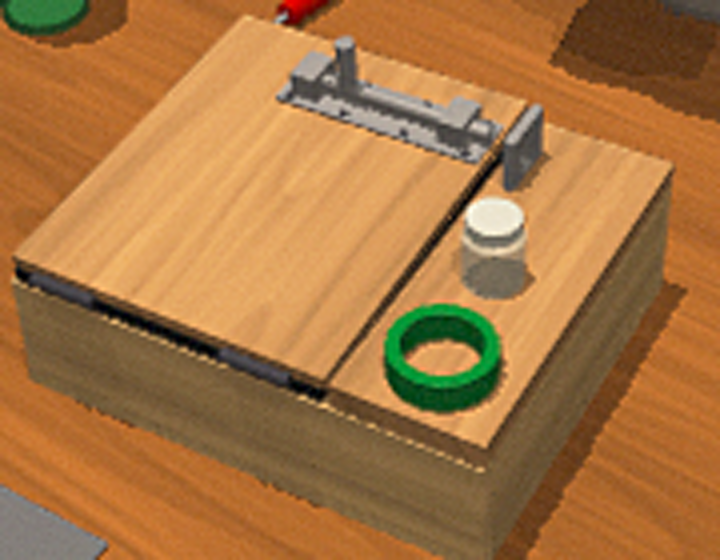

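Top crop: deck corners at (34,113), (92,522) and (238,497), lid corner at (524,42), knob top at (400,370). Scene crop: deck corners at (485,445) and (672,172), knob top at (346,42), keeper top corners at (538,105) and (513,135). I'll fit the chest pose, lid angle, bolt travel and keeper error to these.

```bash
cat > h.py <<'E'
import numpy as np,pickle
from scipy.spatial.transform import Rotation as R
def proj(c,p):
    q=R.from_quat(c["rotation"]).inv().apply(np.atleast_2d(p)-c["xyz"])@np.array(c["camera_matrix"]).T
    return q[:,:2]/q[:,2:]
def lid(p,a): # chest mm point on lid at angle a
    h=np.array([150,0,110.]); v=np.array(p,float)-h
    return h+[v[0]*np.cos(a)+v[2]*np.sin(a),v[1],-v[0]*np.sin(a)+v[2]*np.cos(a)]
def world(P,p):
    return R.from_euler("z",P[2]).apply(np.array(p)/1000)+[P[0],P[1],0]
E
python3 - <<'E'
from h import *
from scipy.optimize import least_squares
d=pickle.load(open("c0.pkl","rb"))
def pts(v):
    a,b,e=v[3]*.01,v[4],v[5]
    kn=lid([-90,-53+b,175],a)
    return [("top",[150,180,120],34,113),("top",[-150,180,120],92,524),("top",[-150,71,120],239,498),
    ("top",lid([150,-177,120],a),524,42),("top",lid([-150,-177,120],a),594,436),("top",kn,400,370),
    ("scene",[150,180,120],485,445),("scene",[-150,180,120],672,170),("scene",lid([150,-177,120],a),15,262),
    ("scene",lid([-150,-177,120],a),247,15),("scene",kn,346,40),
    ("scene",[-114,89,161+e],538,104),("scene",[-66,85,161+e],506,136),]
def f(v):
    r=[]
    for n,p,u,w in pts(v):
        o=(175,95) if n=="top" else (155,165)
        P=[v[0],v[1],v[2]]
        r+=list((proj(d[n],world(P,p))[0]-[o[0]+u/4-.4,o[1]+w/4-.4]))
    return np.array(r+[(v[5])/10,(v[3]-6.5)/1,(v[4]-6)/6])
s=least_squares(f,[.55,.05,.1,6.5,6,0],loss="soft_l1")
print(s.x); print(f(s.x)[:26].reshape(-1,2).round(1))
v=s.x;P=v[:3]
print("knob",world(P,lid([-90,-53+v[4],175],v[3]*.01)),"axes y",np.sin(v[2]),np.cos(v[2]))
E
```

```text
[0.60352557 0.01854082 0.15854913 6.15747642 3.74125882 4.81491577]
[[-0.7 -0.6]
 [-1.8  0.2]
 [ 0.3  0.7]
 [-0.4 -2.4]
 [ 1.3  1.6]
 [-0.1 -0. ]
 [ 0.2  0.6]
 [ 0.7 -1.9]
 [-1.7 -1. ]
 [-0.1 -1.1]
 [-0.2  0.6]
 [ 0.1 -0.4]
 [-0.7  0.7]]
knob [ 0.52683044 -0.04360648  0.18964542] axes y 0.1578856962595107 0.9874573949880823
```

step_arm([
  [0, 0, 0, 1],
  [0, 0, 0, 1],
  [0, 0, 0, 0.2],
  [1, -1, 0, 0],
  [1, -1, 0, 0],
], fingers=1)

```text
clock: 0.6
tool_pos: [0.2556, -0.4219, 0.4042]
tcp_rot: [0.997, 0.078, -0.0, -0.0]
contact_force: [0.8, -0.2, 0.6]
gripper_width: 0.085
grip_force: 0.0
```

step_arm([
  [1, -1, 0, 0],
  [1, -1, 0, 0],
  [1, -1, 0, 0],
  [1, -1, 0, 0],
  [1, -1, 0, 0],
])

```text
clock: 1.1
tool_pos: [0.3603, -0.2781, 0.4046]
tcp_rot: [0.997, 0.079, -0.0, -0.0]
contact_force: [0.9, -0.9, -0.0]
gripper_width: 0.0855
grip_force: 0.0
```

step_arm([
  [1, -1, 0, 0],
  [1, -1, 0, 0],
  [1, -1, 0, 0],
  [1, -1, 0, 0],
  [0, 0, 0, 0],
])

```text
clock: 1.6
tool_pos: [0.4445, -0.1623, 0.4045]
tcp_rot: [0.997, 0.081, 0.0, -0.0]
contact_force: [-0.1, -1.0, 0.1]
gripper_width: 0.0854
grip_force: 0.0
```

step_arm([
  [1, -1, 0, 0],
  [1, -1, 0, 0],
  [1, -1, 0, 0],
  [1, -1, 0, 0],
  [0, 0, 0, 0],
])

```text
clock: 2.1
tool_pos: [0.5276, -0.0486, 0.4043]
tcp_rot: [0.997, 0.08, 0.0, -0.0]
contact_force: [0.5, -0.3, 0.7]
gripper_width: 0.0853
grip_force: 0.0
```

```bash
python3 - <<'E'
from plant import sensors,cams
from h import *
import cv2
s=sensors.observe();print(s["tool_pos"],s["tcp_rot"])
d={n:cams.capture(n) for n in("wrist","scene")}
pickle.dump(d,open("c1.pkl","wb"))
c=d["wrist"];print(c["xyz"],c["camera_matrix"][0])
print(proj(c,[.5268,-.0436,.1896])*1.5625)
cv2.imwrite("pics/w1.png",cv2.resize(c["pixels"][:,:,::-1],(800,600),interpolation=cv2.INTER_CUBIC))
E
```

```text
[ 0.52758016 -0.04864475  0.40425423] [ 9.96760198e-01  8.04297525e-02  1.65286306e-04 -3.67188630e-04]
[ 0.6055576  -0.03707787  0.37356572] [289.83716182   0.         256.57563379]
[[387.48963663 342.0114102 ]]
```

View pics/w1.png

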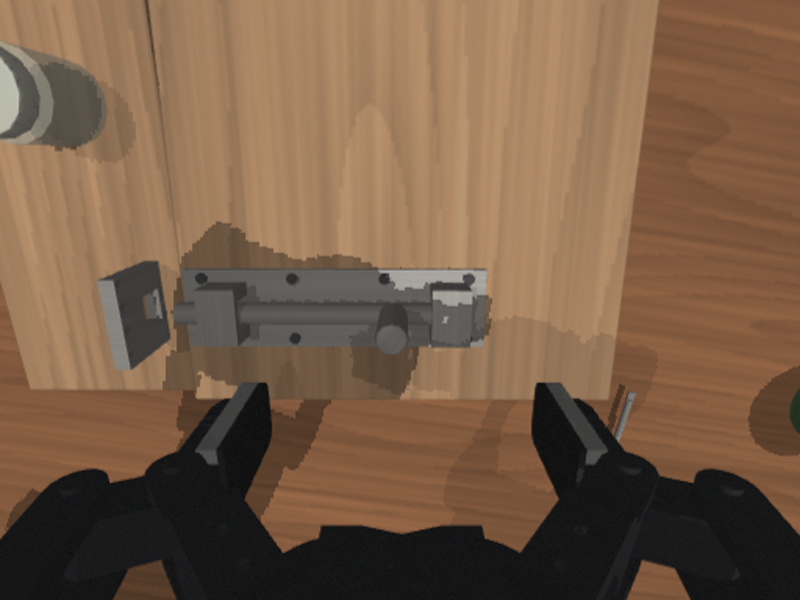

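The knob top is at (391,337), against a predicted (387,342), so the fit is about 2 mm off. The bolt lines up with the image rows, so the tool yaw is right. The keeper face spans about x 118–168. I'll refine the fit using this view.

```bash
python3 - <<'E'
from h import *
import cv2
from scipy.optimize import least_squares
d=pickle.load(open("c0.pkl","rb"));w=pickle.load(open("c1.pkl","rb"))["wrist"]
o=[(d["top"],np.array([175+400/4-.4,95+370/4-.4])),(d["scene"],np.array([155+346/4-.4,165+40/4-.4])),(w,np.array([391,337])/1.5625-.2)]
k=least_squares(lambda p:np.concatenate([proj(c,p)[0]-u for c,u in o]),[.527,-.044,.19])
print(k.x,k.fun.round(1))
im=cv2.resize(w["pixels"][155:250,50:170,::-1],(720,570),interpolation=cv2.INTER_CUBIC)
cv2.imwrite("pics/k1.png",im)
# keeper face (y=85) relative to knob: knob chest = (-90+dx, -53+b)
P=[.6035,.0185,.1585]
Rz=R.from_euler("z",P[2])
kc=Rz.inv().apply(k.x-[P[0],P[1],0])*1000;print("knob chest",kc)
for e in(-7,0,7):
  for dx in(-24,24): print(e,dx,((proj(w,world(P,[[-90+dx,85,161+e],[-90+dx,93,161+e],[-90+dx,85,120]]))-[50,155])*6).round(0).tolist())
E
```

```text
[ 0.52881091 -0.04456084  0.18875636] [ 0.2 -0.8 -0.8  1.1 -0.2  0.5]
knob chest [-83.70622271 -50.48166436 188.75636094]
-7 -24 [[232.0, 470.0], [175.0, 469.0], [351.0, 374.0]]
-7 24 [[168.0, 136.0], [107.0, 136.0], [302.0, 77.0]]
0 -24 [[204.0, 492.0], [144.0, 492.0], [351.0, 374.0]]
0 24 [[135.0, 150.0], [72.0, 150.0], [302.0, 77.0]]
7 -24 [[173.0, 517.0], [112.0, 517.0], [351.0, 374.0]]
7 24 [[101.0, 166.0], [36.0, 165.0], [302.0, 77.0]]
```

View pics/k1.png

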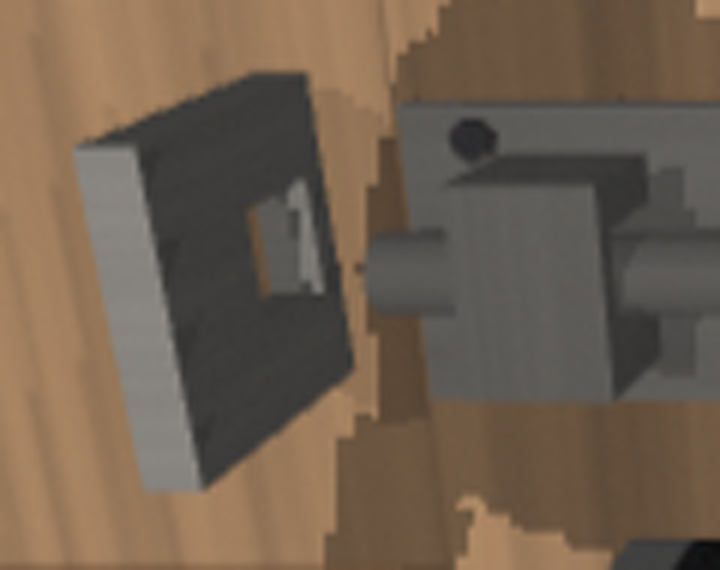

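The keeper face's top corners, (205,488) and (137,148), match a keeper error of about 0. The knob top is at (0.5288, -0.0446, 0.1888). I'll descend and grip it.

step_arm([
  [0.07, -0.16, 0.5, 0],
  [0, 0, 0.8, 0],
  [0, 0, 0.8, 0],
  [0, 0, 0.67, 0],
  [0, 0, 0, 0],
])

```text
clock: 2.7
tool_pos: [0.5261, -0.0479, 0.3334]
tcp_rot: [0.997, 0.077, -0.002, -0.001]
contact_force: [-0.7, 0.0, 0.2]
gripper_width: 0.0849
grip_force: 0.0
```

step_arm([
  [0, 0, 0, 0],
  [0, 0, 0, 0],
  [0, 0, 0, 0],
  [0, 0, 0, 0],
  [0, 0, 0, 0],
], fingers=-1, force=50)

```text
clock: 3.2
tool_pos: [0.5273, -0.0464, 0.3358]
tcp_rot: [0.997, 0.078, 0.0, -0.0]
contact_force: [-1.2, -1.2, -1.1]
gripper_width: 0.0135
grip_force: 50.3
```

step_arm([
  [0, 0, 0, 0],
  [0, 0, 0, 0],
  [0, 0, 0, 0],
])

```text
clock: 3.5
tool_pos: [0.5273, -0.0464, 0.3354]
tcp_rot: [0.997, 0.078, -0.0, -0.0]
contact_force: [-0.9, 1.5, 0.5]
gripper_width: 0.0132
grip_force: 48.7
```

step_arm([
  [-0.04, 0, 0.14, 0],
  [-0.04, 0, 0.14, 0],
  [-0.04, 0, 0.14, 0],
  [-0.04, 0, 0.13, 0],
  [0, 0, 0, 0],
])

```text
clock: 4.0
tool_pos: [0.5237, -0.0471, 0.3222]
tcp_rot: [0.997, 0.078, 0.001, 0.0]
contact_force: [-1.2, 2.7, 7.7]
gripper_width: 0.0136
grip_force: 49.7
```

step_arm([
  [0, -0.2, 0, 0],
  [0, -0.2, 0, 0],
  [0, -0.2, 0, 0],
  [0, 0, 0, 0],
])

```text
clock: 4.4
tool_pos: [0.5215, -0.0326, 0.3227]
tcp_rot: [0.997, 0.078, 0.002, 0.001]
contact_force: [-1.8, -0.6, 8.0]
gripper_width: 0.0135
grip_force: 49.7
```

step_arm([
  [0, -0.12, 0.02, 0],
  [0, -0.12, 0.02, 0],
  [0, -0.08, 0, 0],
  [0, 0, 0, 0],
])

```text
clock: 4.8
tool_pos: [0.5202, -0.025, 0.3218]
tcp_rot: [0.997, 0.078, 0.001, 0.001]
contact_force: [-2.2, -2.7, 9.0]
gripper_width: 0.0132
grip_force: 49.9
```

step_arm([
  [0, -0.1, 0, 0],
  [0, -0.08, 0, 0],
  [0, 0, 0, 0],
])

```text
clock: 5.1
tool_pos: [0.5195, -0.0206, 0.3218]
tcp_rot: [0.997, 0.078, 0.001, 0.001]
contact_force: [-4.1, -2.5, 9.1]
gripper_width: 0.0135
grip_force: 49.9
```

step_arm([
  [0, -0.1, 0, 0],
  [0, -0.1, 0, 0],
  [0, -0.1, 0, 0],
  [0, 0, 0, 0],
])

```text
clock: 5.5
tool_pos: [0.5183, -0.0131, 0.3217]
tcp_rot: [0.997, 0.078, 0.001, 0.001]
contact_force: [-2.6, -2.0, 8.1]
gripper_width: 0.0132
grip_force: 49.9
```

step_arm([
  [0, -0.12, 0, 0],
  [0, -0.12, 0, 0],
  [0, -0.12, 0, 0],
  [0, -0.12, 0, 0],
  [0, 0, 0, 0],
])

```text
clock: 6.0
tool_pos: [0.5164, -0.0012, 0.3217]
tcp_rot: [0.997, 0.078, 0.001, 0.001]
contact_force: [-3.3, -1.9, 9.4]
gripper_width: 0.0133
grip_force: 49.8
```

step_arm([
  [0, -0.1, 0, 0],
  [0, -0.1, 0, 0],
  [0, 0, 0, 0],
])

```text
clock: 6.3
tool_pos: [0.5156, 0.0037, 0.3217]
tcp_rot: [0.997, 0.078, 0.001, 0.001]
contact_force: [-3.3, -2.3, 9.8]
gripper_width: 0.0129
grip_force: 49.8
```

step_arm([
  [0, -0.06, 0, 0],
  [0, -0.06, 0, 0],
  [0, 0, 0, 0],
])

```text
clock: 6.6
tool_pos: [0.5152, 0.0065, 0.3217]
tcp_rot: [0.997, 0.078, 0.001, 0.001]
contact_force: [-3.2, -1.7, 9.8]
gripper_width: 0.0133
grip_force: 49.8
```

```bash
python3 - <<'E'
from plant import sensors,cams
import cv2
c=cams.capture("wrist")["pixels"][:,:,::-1]
cv2.imwrite("pics/w2.png",cv2.resize(c[100:290,:260],(800,585),interpolation=cv2.INTER_CUBIC))
E
```

```text
(no output)
```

View pics/w2.png

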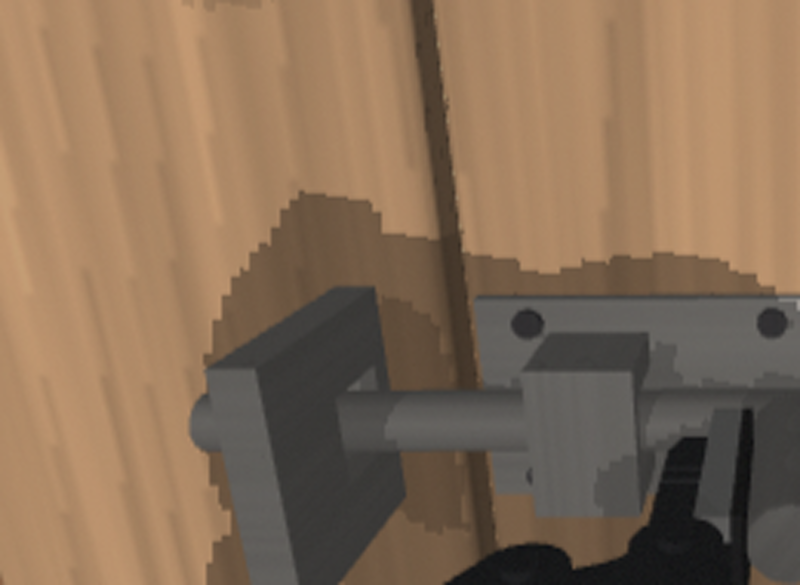

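The bolt is through the keeper, with its tip showing beyond the plate at (200,422). I'll push on to feel the end stop.

step_arm([
  [0, -0.06, 0, 0],
  [0, -0.06, 0, 0],
  [0, 0, 0, 0],
])

```text
clock: 6.95
tool_pos: [0.5149, 0.0086, 0.3218]
tcp_rot: [0.997, 0.078, 0.001, 0.002]
contact_force: [-3.2, -8.2, 8.2]
gripper_width: 0.0133
grip_force: 50.0
```

step_arm([
  [0, 0.03, 0, 0],
  [0, 0, -0.04, 0],
  [0, 0, -0.04, 0],
  [0, 0, 0, 0],
])

```text
clock: 7.35
tool_pos: [0.5151, 0.0084, 0.3238]
tcp_rot: [0.997, 0.078, 0.002, 0.001]
contact_force: [-0.6, -3.8, 7.5]
gripper_width: 0.0134
grip_force: 49.8
```

step_arm([
  [0, 0, 0, 0],
  [0, 0, 0, 0],
  [0, 0, 0, 0],
  [0, 0, 0, 0],
  [0, 0, 0, 0],
], fingers=-0.1)

```text
clock: 7.85
tool_pos: [0.5145, 0.0095, 0.3224]
tcp_rot: [0.997, 0.078, -0.0, 0.0]
contact_force: [0.3, 0.4, -0.7]
gripper_width: 0.0383
grip_force: 0.0
```

step_arm([
  [0, 0, -0.3, 0],
  [0, 0, -0.8, 0],
  [0, 0, -1, 0],
  [0, 0, -1, 0],
  [0, 0, -1, 0],
])

```text
clock: 8.35
tool_pos: [0.5144, 0.0094, 0.4268]
tcp_rot: [0.997, 0.078, 0.0, 0.0]
contact_force: [0.1, -0.2, 1.1]
gripper_width: 0.0388
grip_force: 0.0
```

step_arm([
  [-0.8, 0, -0.4, 0],
  [-1, 0, 0, 0],
  [-1, 0, 0, 0],
  [0, 0, 0, 0],
])

```text
clock: 8.75
tool_pos: [0.4432, -0.0014, 0.436]
tcp_rot: [0.997, 0.078, -0.0, 0.0]
contact_force: [-0.6, -0.3, 0.3]
gripper_width: 0.0385
grip_force: 0.0
```

```bash
python3 - <<'E'
from plant import sensors,cams
import cv2
s=sensors.observe();print(s["clock"],s["contact_force"],s["gripper_width"])
c=cams.capture("scene")["pixels"][165:305,155:335,::-1]
cv2.imwrite("pics/s2.png",cv2.resize(c,(720,560),interpolation=cv2.INTER_CUBIC))
E
```

```text
8.75 [-0.62187351 -0.26641352  0.30846615] 0.0384591235367544
```

View pics/s2.png

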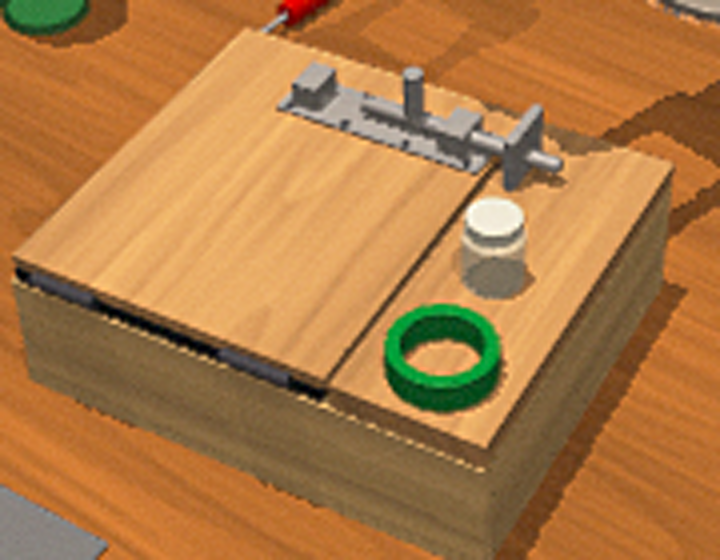

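The lid is held down. The bolt passes through the keeper, its tip showing at (558,162), and the jar and tape haven't moved.

```bash
python3 -c "
from plant import order
print(order.sign_off())"
```

```text
the job is handed in; nothing more can be done
None
```

The lid is down and the bolt was pushed to its end stop through the keeper; I let go, and the job was handed in at about 9 s with the jar and tape unmoved and nothing else touched (no verdict was returned).

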